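# Fit the crank to the terminal spreader and hold its clutch in

## Task

Make the bench-mounted terminal spreader ready for cranking: first turn its lock ring clockwise, seen from above, until the ring's upright ear stands at the locked mark (the single bar), and only then fit the loose crank, turned so that the flat in its bore matches the flat on the spindle, and push it fully home. Press crank and spindle down together to the bottom of the clutch spring and finish there, still gripping the crank and holding it pressed, with the ring still at its mark. Leave the other things on the bench where they are.

Things in the scene. Friction and masses are not known exactly. Their poses are not given: they have to be found in the camera images.
- spreader: Cast aluminium terminal spreader fixed to the bench. Origin: centre of its underside, on the vertical spindle axis; z up. Base 150 (x) x 130 mm; round flange 128 mm across, its top 58 mm up. On the flange sits the lock ring (84 mm across, top 72 mm up); in its middle the spindle points up. A nose with two jaws and a lead clamp, 83 mm high, reaches 145 mm out along +y.
- lock_ring (a joint): Angle of the captive lock ring, rad. 0 = open stop (ear at the two-dot mark), grows as the ring turns clockwise seen from above; the locked mark is at 1.30; the ring can run past it to a stop at 1.60. It starts between 0 and 0.6 and stays where it is left (friction 0.12 N m).
- ring_ear (a point): Centre of the top face of the ring's upright ear, 45 mm from the spindle axis, 96 mm above the bench. The ear is a block 12 mm thick along the ring's circumference, 18 mm long radially (36 to 54 mm from the axis), and stands 24 mm above the ring's top. It turns with the ring.
- locked_mark (a point): Middle of the locked mark, one dark raised radial bar (10 x 5 mm) on the flange, 59 mm from the spindle axis along the spreader's -x (the open mark is two dots). The ear is at the mark when, seen from above, it lies on the line from the spindle axis to this point. Axes as the spreader's.
- spindle_seat (a point): Centre of the top of the spindle's shoulder (30 mm across), 86 mm above the bench when up; moves and turns with the spindle. z up, x points out of the spindle's flat, within 0.5 rad of the spreader's +x at the start. Above it stands the D-shaped end, 24 mm tall, 18 mm across, flat 3.5 mm from the axis; its last 4 mm taper to 11.6 mm across. Stiff to turn (0.4 N m).
- spindle (a joint): How far the spindle is pressed down, m: 0 = up, 0.006 = bottom stop. The clutch spring pushes up with 8 N at the top and 14 N at the bottom.
- crank: Loose crank, about 0.38 kg, standing on its hub. Origin: centre of the hub's underside, on the bore axis; z up, x along the arm. Steel hub 40 mm tall, 42 mm long in x, two gripping flats 34 mm apart in y. Through bore 20 mm across with a flat 4.5 mm from the axis on the +x side, so the arm must point where the spindle's flat faces. Home: the hub's underside rests on the spindle's shoulder.
- crank_knob (a point): Middle of the crank's upright turning knob (27 mm across, top 82 mm above the hub's underside), 92 mm from the bore axis along the crank's x and 60 mm above the hub's underside. The arm to it is 15 mm wide, 26 to 38 mm above the hub's underside, and reaches 104 mm from the axis.
- lug: Bystander: copper battery lug, lying, 71 x 25 x 16 mm. Origin at the underside.
- vent_strip: Bystander: black plastic strip of six vent plugs, 190 x 24 x 27 mm, standing on its plugs, long axis x. Origin at the underside.
- socket_wrench: Bystander: steel ratchet wrench, lying along its x axis, 200 mm long, 33 mm wide and 40 mm high at the head. Origin at the underside.
- post_cleaner: Bystander: blue polymer post cleaner, upright cylinder 42 mm across, 86 mm tall. Origin at the underside.
- grease_jar: Bystander: white jar with black lid, 52 mm across, 55 mm tall. Origin at the underside.
- deep_socket: Bystander: steel deep socket, upright, 27 mm across, 50 mm tall. Origin at the underside.
Mind the look-alikes: they are no part of the job. What is shaped like the crank but green or orange is not meant.

How it is judged:
By the outcome, as a careful person would: the job done as asked, in the order asked, and still so for the second after the job is handed in, while the arm keeps its last pose, push and grip.
It also fails if it takes over 51 s, if anything falls off the work surface, if the arm or the gripper's body presses on something with over 40 N, if the wrist force passes 120 N, or if a joint passes its speed limit or range.

## Robot

A 6-joint arm with a two-finger parallel gripper is mounted at the origin on the work surface. World frame = base frame: x ahead of the robot, y to its left, z up, the work surface at z = 0. Lengths are in m, angles in rad, forces in N, time in s.
With the tool pointing down it reaches from about 0.375 to 0.925 m from the base axis. Payload 5.7 kg.
Tool frame: the origin (TCP) lies midway between the tips of the shut fingers; the grasp point (between the pads) lies 19 mm behind it; z points along the fingers, y is the line along which they close (so a half turn about z gives the same grasp; the last joint's range is limited). The gripper opens to 85 mm and grips with 20 to 120 N. Pads are 22 mm wide; open, the fingers measure 114 mm over their backs; the gripper's body (76 mm by 85 mm) begins 54 mm behind the grasp point. The pads swing forward as they close: fully open they stand 13 mm farther back than shut.
Start: joints at [1.201, 0.359, 1.51, -0, 1.272, -0.115], TCP at [0.151, 0.581, 0.231] pointing down, gripper open.
Joint ranges: [-2.97, 2.97], [-1.01, 2.36], [0.21, 2.38], [-0.96, 4.11], [0.2, 2.71], [-2.98, 2.98]. Speed limits (rad/s): [2.39, 2.39, 3.14, 3.14, 3.14, 3.14].

## Interface

Orientations are given as [roll, pitch, yaw] about the fixed x, y, z axes, in that order (R = Rz(yaw) Ry(pitch) Rx(roll)).
In Python, from rig import bot gives the robot as it stands.
- The arm moves only by the tool apply_moves, never from a script. Its argument "deltas" is a list of rows, each an object with "claw": the opening, from -1 (shut) to 1 (fully open); "dp": the shift along the tool's x, y, z in units of 0.5 m (1.0 is 0.5 m), a list of three; "dr": the turn, a rotation vector about the tool's x, y, z in units of 180 degrees (1.0 is 180 degrees), a list of three. In form: [{"claw": claw, "dp": [x, y, z], "dr": [wx, wy, wz]}, ...]. A call has 1 to 12 rows; each row is the pose to reach, as a shift and turn from the pose commanded when the call began, along the tool's axes at that moment, turning the shorter way round; what a row does not reach only later rows make up. A row lasts 1/12 s, in which the tool goes at most 41.7 mm and 7.16 degrees, less where a joint would pass 70% of its speed; a pose out of reach is approached as far as the arm can. A call with a number of a shift or a turn outside -1 to 1 is refused whole. A call with a gripper value outside its range is refused whole. The fingers move at their own pace and stop on an object; "grip_force" is the grip in N (left out, the last holds). Time passes only in rows, so rows that repeat a pose let the fingers close. It gives the time, the measured TCP pose, the force, the opening and the grip force at its end, in the units of the state.
- bot.sense(): the state, without advancing time (a new reading comes with each control period).
- bot.grab_frame(name): name is "side" or "top"; returns the picture (480x640x3 uint8, blue, green, red); there is no depth.
- bot.camera_model(name): a dict with "vertical_fov" (degrees; the focal length in pixels is half the picture's height over the tangent of half this angle, whatever the lens; pixels are square), "cx", "cy" (the principal point, pixels), "rvec" (rotation vector, rad) and "tvec" (3), from world to camera coordinates, as OpenCV has them. Camera axes: x right, y down, z forward; pixel columns grow to the right and rows downward; lengths in m; the calibration is good to about 2 mm. A picture is of the moment at which its call begins. camera_model takes no time and is no camera call.
- bot.job_done(): hands the job in; it is judged then, once.
The state is a dict: "t": time; "q": joint angles; "qd": joint speeds; "effort": joint torques, N m; "tool_pos": TCP position; "ee_rot": TCP orientation; "ft_force": force on the tool from outside, world axes, zero at the start; "torque": the same for the moment, N m; "opening": opening from 0.0 (shut) to 1.0 (fully open); "grasp_force": force on a finger pad.
Only numpy, scipy, OpenCV 4.12 (cv2) and the standard library are available. Lean on these libraries where they do the work, as an engineer would, in place of code of your own. Each camera call takes 0.05 s, during which the arm holds its last target. There are 200 camera calls.

## Working session

There is one attempt and no reset: what is moved stays moved. The work goes in short steps, Python scripts to look and compute and a tool call to move; the robot and the scene stay as the last step left them, time stands still between calls to the robot, and variables do not carry over. Pictures are saved under pics/ and viewed, at most 10 in all, crops included, and the job is handed in when it is done.

Besides the shell and the picture viewer there is one more tool, called after ">>>" by a JSON object that holds its "name" and its "arguments", one argument or row to a line. apply_moves: Moves the arm, as the interface text tells. Shifts and turns lie within -1 to 1; 1 stands for 0.5 m of shift or 180 degrees of turn. Its arguments: {"type":"object","properties":{"deltas":{"type":"array","items":{"type":"object","properties":{"claw":{"type":"number"},"dp":{"type":"array","items":{"type":"number"}},"dr":{"type":"array","items":{"type":"number"}}}}},"grip_force":{"type":"number"}},"required":["deltas"]}

```bash
mkdir -p pics; ls
python3 - <<'E'
from rig import bot
import cv2
for n in("side","top"):
    cv2.imwrite(f"pics/{n}0.png",bot.grab_frame(n)); print(n,bot.camera_model(n))
s=bot.sense(); print(s)
E
```

```text
pics
side {'vertical_fov': 46.68783519364557, 'cx': 326.44465301842416, 'cy': 238.08401272521627, 'rvec': array([ 2.08438049, -0.78549972,  0.38435894]), 'tvec': array([-0.46918568,  0.2456302 ,  0.93025607])}
top {'vertical_fov': 48.77095494146176, 'cx': 316.15129682195493, 'cy': 242.37467617007292, 'rvec': array([ 2.18650681, -2.16645238,  0.12059476]), 'tvec': array([-0.0964101 ,  0.54579742,  1.14150905])}
{'t': 0.1, 'q': array([ 1.20091562e+00,  3.59372017e-01,  1.51134439e+00, -1.12286956e-05,
        1.27250860e+00, -1.15092238e-01]), 'qd': array([-1.11653450e-04, -2.04345839e-03, -2.22748421e-03, -1.18557413e-03,
       -1.02553389e-04,  4.43096472e-06]), 'effort': array([ 1.24263133e-03, -5.28659749e+01, -2.79349816e+01,  1.09229459e-04,
        4.93524451e-03,  2.12870634e-05]), 'tool_pos': array([0.15100393, 0.58004195, 0.23056626]), 'ee_rot': array([-3.13996987e+00, -1.76800188e-04,  2.88680735e+00]), 'ft_force': array([ 0.518716  , -0.7064254 , -0.64499993]), 'torque': array([-0.04186277, -0.0521158 ,  0.00318016]), 'grasp_force': 0.0, 'opening': 0.999879426430718}
```

View pics/side0.png

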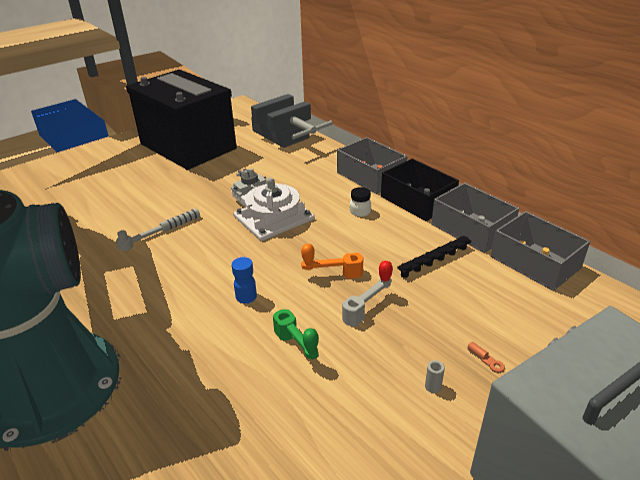

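View pics/top0.png

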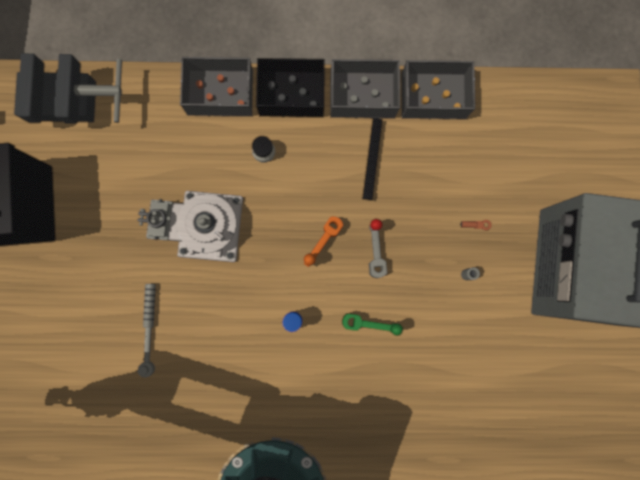

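Top view: the spreader is at about (205,223), with its nose to the left. There are three crank-shaped things: grey with a red knob at top (378,268) / side (353,310), orange at (334,226) and green at (352,321). The grey steel one fits the description because green and orange are excluded. I'll confirm it in enlarged crops.

```bash
cat > h.py <<'E'
import numpy as np, cv2
from scipy.optimize import least_squares
from rig import bot
def cam(n):
    m=bot.camera_model(n); f=240/np.tan(np.radians(m["vertical_fov"])/2)
    K=np.array([[f,0,m["cx"]],[0,f,m["cy"]],[0,0,1]]); return K,m["rvec"],m["tvec"]
def proj(n,P):
    K,r,t=cam(n); return cv2.projectPoints(np.float64(P).reshape(-1,1,3),r,t,K,None)[0].reshape(-1,2)
def atz(n,uv,z):
    K,r,t=cam(n); R=cv2.Rodrigues(r)[0]; c=-R.T@t; d=R.T@np.linalg.solve(K,[*uv,1]); return c+d*(z-c[2])/d[2]
def tri(a,b):  # side px, top px
    M=[(lambda K,r,t:K@np.c_[cv2.Rodrigues(r)[0],t])(*cam(n)) for n in("side","top")]
    X=cv2.triangulatePoints(*M,np.float64(a),np.float64(b)).ravel(); X=X[:3]/X[3]
    return X, np.r_[proj("side",X)[0]-a,proj("top",X)[0]-b]
def crop(src,x,y,w,h,k):
    # label ticks every 10px
    c=cv2.resize(src[y:y+h,x:x+w],None,fx=k,fy=k,interpolation=cv2.INTER_CUBIC)
    for i in range(-x%10,w,10): cv2.line(c,(i*k,0),(i*k,6),(0,255,255)); cv2.putText(c,str(x+i),(i*k-8,16),0,.33,(0,0,255))
    for i in range(-y%10,h,10): cv2.line(c,(0,i*k),(6,i*k),(0,255,255)); cv2.putText(c,str(y+i),(8,i*k+4),0,.33,(0,0,255))
    return c
E
python3 - <<'E'
from h import *
s,t=cv2.imread("pics/side0.png"),cv2.imread("pics/top0.png")
a=crop(t,135,180,114,86,7)
b=crop(s,225,160,100,85,8)
cv2.imwrite("pics/c_top.png",a);cv2.imwrite("pics/c_side.png",b[:600])
c=np.hstack([crop(t,350,210,57,75,7),crop(s,335,255,66,75,6)[:450].copy() if 0 else cv2.copyMakeBorder(crop(s,335,255,66,75,6),0,75,0,0,cv2.BORDER_CONSTANT)])
print(a.shape,b.shape,c.shape);cv2.imwrite("pics/c_crank.png",c[:, :800])
print(proj("top",[[.151,.58,.23],[0,0,0],[.5,0,0]]),proj("side",[[.151,.58,.23],[0,0,0],[.5,0,0]]))
E
```

```text
(602, 798, 3) (680, 800, 3) (525, 795, 3)
[[-70.32965816 453.5205112 ]
 [271.43613689 495.51639255]
 [275.19708496 263.82684294]] [[ -7.0653404  123.29759729]
 [ 45.96899789 384.91988773]
 [283.71503605 260.96171526]]
```

View pics/c_top.png

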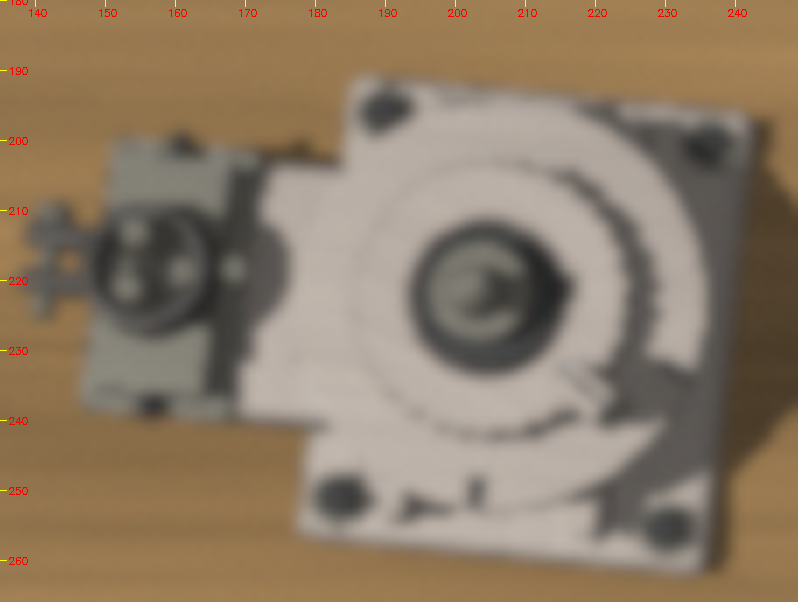

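View pics/c_side.png

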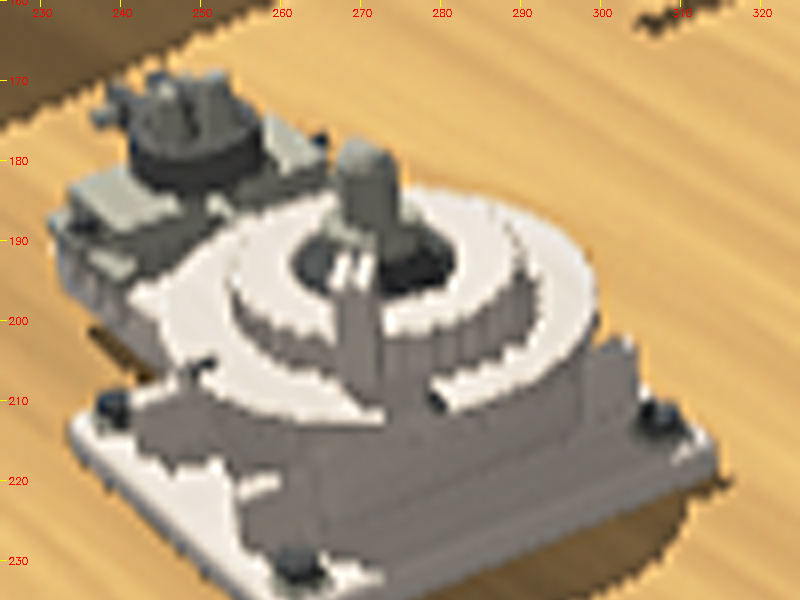

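View pics/c_crank.png

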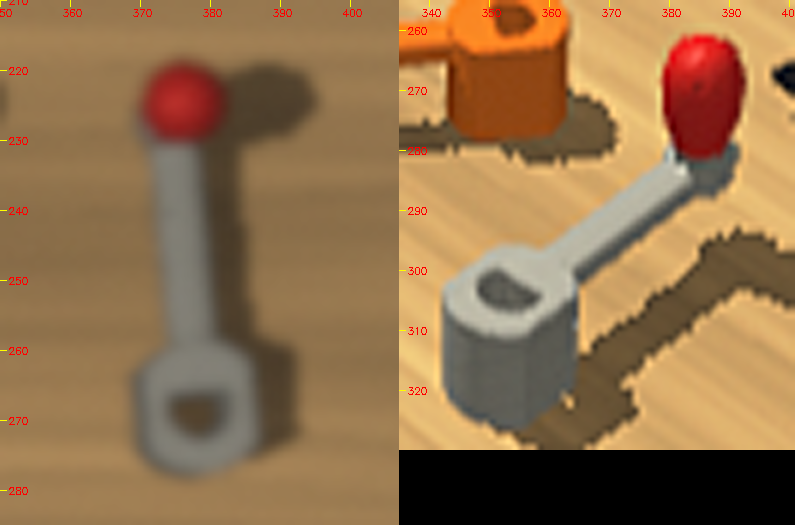

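The crops confirm the grey crank with the red knob, whose bore flat is on the arm side. The locked bar shows at about top (203,250) / side (249,206). The ear is at about top (219,234) / side (269,193). Next I'll fit the poses.

```bash
cat >> h.py <<'E'
def Rz(a): return np.array([[np.cos(a),-np.sin(a),0],[np.sin(a),np.cos(a),0],[0,0,1]])
def put(p,P): return (Rz(p[2])@np.float64(P).reshape(-1,3).T).T+[p[0],p[1],p[3] if len(p)>3 else 0]
def circ(r,z,n=40): a=np.linspace(0,2*np.pi,n); return np.c_[r*np.cos(a),r*np.sin(a),0*a+z]
def box(x0,x1,y0,y1,z): return np.array([[x0,y0,z],[x1,y0,z],[x1,y1,z],[x0,y1,z],[x0,y0,z]])
def over(src,n,x,y,w,h,k,lines):
    c=cv2.resize(src[y:y+h,x:x+w],None,fx=k,fy=k,interpolation=cv2.INTER_CUBIC)
    for P,col in lines:
        q=(proj(n,P)-[x,y]+.5)*k-.5; cv2.polylines(c,[np.int32(q*8)],False,col,1,cv2.LINE_AA,3)
    return c
E
cat > fit.py <<'E'
from h import *
o=-.43
top=[((.075,.065),"b",(186,191.5)),((.075,-.065),"b",(242.5,197)),((-.075,-.065),"b",(236,261.5)),((-.075,.065),"b",(178,256)),((-.059,0),.058,(203,250)),((0,0),.086,(202.8,221))]
side=[((-.075,.065),"b",(233.5,214)),((.075,-.065),"b",(314,217)),((-.059,0),.058,(249.3,206)),((0,0),.110,(267.5,178.5))]
def res(p):
    r=[]
    for n,L in(("top",top),("side",side)):
        for (x,y),z,uv in L: r+=list(proj(n,put(p,[x,y,p[3] if z=="b" else z]*1)[0]-[0,0,p[3]])[0]-np.array(uv)-o)
    return r
s=least_squares(res,[.6,.15,0,.015],loss="soft_l1"); print("spreader",s.x); print(np.round(np.array(res(s.x)).reshape(-1,2),1).tolist())
# crank: knob top/hub centre
ct=[((0,0,.04),(378,268)),((.092,0,.06),(376,224.5)),((-.021,0,.04),(378,277.6)),((.08,0,.038),(375.4,230))]
cs=[((0,0,.04),(353.5,303)),((.092,0,.06),(385.3,270))]
def rc(p):
    return np.concatenate([proj(n,put([*p],P)[0])[0]-uv-o for n,L in(("top",ct),("side",cs)) for P,uv in L])
c=least_squares(rc,[.5,-.2,0],loss="soft_l1"); print("crank",c.x); print(np.round(rc(c.x).reshape(-1,2),1).tolist())
print("tri hubtop",tri((353.1,302.6),(377.6,267.6)),"tri tip/knob",tri((384.9,269.6),(375.6,224.1)))
for n in("side","top"):
    K,r,t=cam(n); print(n,-cv2.Rodrigues(r)[0].T@t)
np.save("fit.npy",np.r_[s.x[:3],c.x])
if __name__=="__main__":
    S=s.x[:3]; g,b,r,y=(0,160,0),(255,0,0),(0,0,255),(0,200,200)
    ear=lambda th,z:put([S[0],S[1],S[2]+np.pi+1.3-th],box(.036,.054,-.006,.006,z))
    L=[(put(S,circ(.064,.058)),g),(put(S,circ(.042,.072)),g),(put(S,circ(.015,.086)),b),(put(S,circ(.0058,.110)),r),(put(S,circ(.009,.106)),r),(put(S,box(-.064,-.054,-.0025,.0025,.058)),b)]+[(ear(th,.096),y) for th in(.2,.4,.6)]
    T,D=cv2.imread("pics/top0.png"),cv2.imread("pics/side0.png")
    C=c.x; M=[(put(C,circ(.01,.04)),r),(put(C,box(.02,.104,-.0075,.0075,.038)),b),(put(C,box(-.021,.021,-.017,.017,.04)),g),(put(C,box(-.021,.021,-.017,.017,0)),g)]
    a=over(T,"top",172,188,70,72,6,L); e=over(D,"side",238,168,66,54,6,L)
    f=over(T,"top",360,210,40,75,4,M)[:, :160]; h=over(D,"side",335,255,60,75,4,M)
    cv=np.zeros((600,800,3),np.uint8); cv[:300,:420]=a[30:330]; cv[:324,424:800]=e[:,:376]; cv[300:600,:160]=f; cv[300:600,164:404]=h
    z=cv2.convertScaleAbs(cv2.resize(T[206:238,186:222],None,fx=8,fy=8,interpolation=cv2.INTER_CUBIC),alpha=1.5,beta=-60); cv[330:586,450:738]=z
    cv2.imwrite("pics/ov1.png",cv)
E
python3 fit.py
```

```text
spreader [ 0.58318313  0.147719   -0.08463711  0.00706485]
[[-0.6, -0.5], [0.1, -0.5], [-0.5, 0.9], [-0.5, 0.9], [-0.3, 0.6], [0.4, 0.6], [-0.5, 0.2], [1.5, 0.3], [1.1, -0.2], [3.5, -0.5]]
crank [ 0.49225553 -0.22471671  0.07419556]
[[-0.3, -0.3], [-0.4, 0.2], [0.4, -0.3], [-0.6, 1.4], [0.1, -0.4], [0.9, 1.4]]
tri hubtop (array([ 0.49148396, -0.2254552 ,  0.03994973]), array([ 0.04428142, -0.00619474, -0.02574212,  0.0329231 ])) tri tip/knob (array([ 0.58289184, -0.2176614 ,  0.06408826]), array([ 0.51991489, -0.0897187 , -0.33057915,  0.3986125 ]))
side [-0.03722153 -0.77167957  0.74092574]
top [ 0.43147215 -0.07780652  1.1908025 ]
```

View pics/ov1.png

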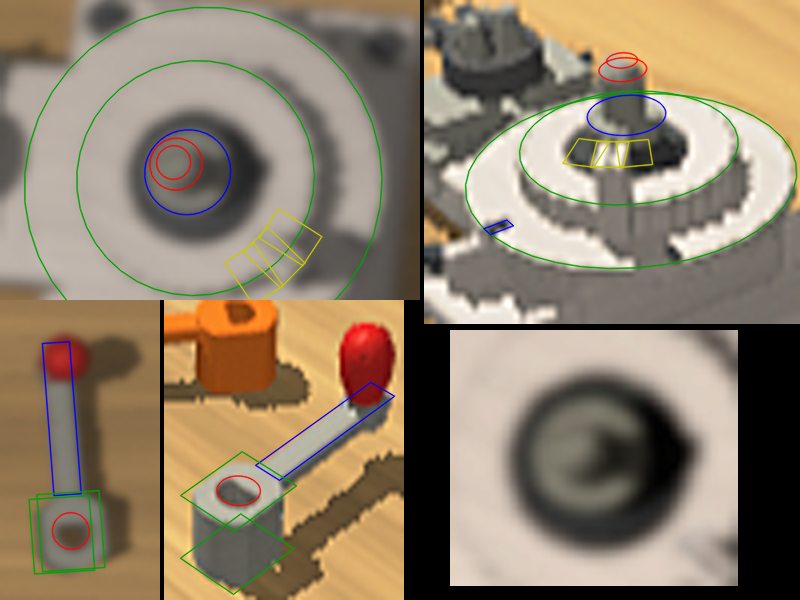

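The overlay agrees with the fit: ear near θ≈0.4, axis and mark within a pixel, and crank hub top at z≈0.040. I'll refine the picks and find the spindle's flat from the silhouette.

```bash
sed -i 's/(249.3,206)/(250.3,206)/; s/(267.5,178.5)/(271,178.5)/; s/(202.8,221)/(203.6,221.8)/; s/(186,191.5)/(185.3,191.3)/; s/(236,261.5)/(236.8,261.6)/' fit.py
python3 - <<'E'
from fit import *
S=s.x[:3]
print("axis side px at z .09,.1,.105",proj("side",put(S,[[0,0,.09],[0,0,.1],[0,0,.105]])).round(2).tolist())
g=cv2.cvtColor(cv2.imread("pics/side0.png"),cv2.COLOR_BGR2GRAY)
for v in range(174,196): print(v,g[v,261:284])
print("top tip",proj("top",put(S,[[0,0,.11],[0,0,.086]])).round(2).tolist())
g=cv2.cvtColor(cv2.imread("pics/top0.png"),cv2.COLOR_BGR2GRAY)
for v in range(208,236): print(v,g[v,190:222])
for th in(.2,.4,.6):
    P=put([S[0],S[1],S[2]+np.pi+1.3-th],[[.054,-.006,.085],[.054,.006,.085]]); print("ear outer face",th,proj("side",P).round(1).tolist())
z=cv2.resize(cv2.imread("pics/top0.png")[208:236,190:222],None,fx=12,fy=12,interpolation=cv2.INTER_CUBIC)
y=cv2.resize(cv2.imread("pics/side0.png")[170:198,258:288],None,fx=13,fy=13,interpolation=cv2.INTER_NEAREST)
cv=np.zeros((364,790,3),np.uint8); cv[:336,:384]=cv2.convertScaleAbs(z,alpha=2.2,beta=-90); cv[:364,390:780]=cv2.convertScaleAbs(y,alpha=1.4,beta=-40); cv2.imwrite("pics/sp.png",cv)
E
```

```text
spreader [ 0.58327784  0.14712156 -0.0799254   0.00772263]
[[0.1, -0.2], [0.2, -0.8], [-0.9, 0.6], [-0.2, 1.0], [0.1, 0.6], [-0.1, -0.2], [-0.4, 0.2], [1.7, 0.1], [0.3, -0.0], [0.1, -0.4]]
crank [ 0.49225553 -0.22471671  0.07419556]
[[-0.3, -0.3], [-0.4, 0.2], [0.4, -0.3], [-0.6, 1.4], [0.1, -0.4], [0.9, 1.4]]
tri hubtop (array([ 0.49148396, -0.2254552 ,  0.03994973]), array([ 0.04428142, -0.00619474, -0.02574212,  0.0329231 ])) tri tip/knob (array([ 0.58289184, -0.2176614 ,  0.06408826]), array([ 0.51991489, -0.0897187 , -0.33057915,  0.3986125 ]))
side [-0.03722153 -0.77167957  0.74092574]
top [ 0.43147215 -0.07780652  1.1908025 ]
axis side px at z .09,.1,.105 [[271.33, 185.28], [271.03, 181.49], [270.87, 179.58]]
174 [191 190 189 190 193 196 196 199 199 199 196 195 196 197 196 195 194 194
 193 197 197 198 196]
175 [191 176 192 194 185 192 190 192 196 199 200 199 196 195 196 197 196 196
 194 194 196 196 197]
176 [186 180 176 157 132 198 189 188 189 192 196 200 201 199 196 196 196 198
 196 193 192 193 194]
177 [184 203 161  66  37 172 194 186 182 185 193 195 200 201 200 198 197 197

[... 5084 characters left out ...]
136]
232 [177 178 179 180 180 179 173 161 145 128 112  98  89  84  82  81  82  87
  99 117 137 157 169 172 166 160 162 161 152 138 122 107]
233 [176 178 179 179 180 180 179 176 169 159 147 134 125 118 116 117 121 128
 141 155 166 174 177 174 167 159 156 156 151 138 115  95]
234 [173 176 178 179 179 179 180 180 179 176 172 167 161 156 154 155 159 164
 170 175 179 180 180 177 173 169 159 150 149 146 135 113]
235 [170 171 175 178 179 179 180 179 180 181 180 179 178 176 175 174 175 177
 178 180 181 181 180 178 177 175 168 154 146 148 147 133]
ear outer face 0.2 [[270.8, 199.8], [276.2, 199.2]]
ear outer face 0.4 [[266.0, 199.7], [271.4, 199.7]]
ear outer face 0.6 [[261.3, 199.1], [266.5, 199.7]]
```

View pics/sp.png

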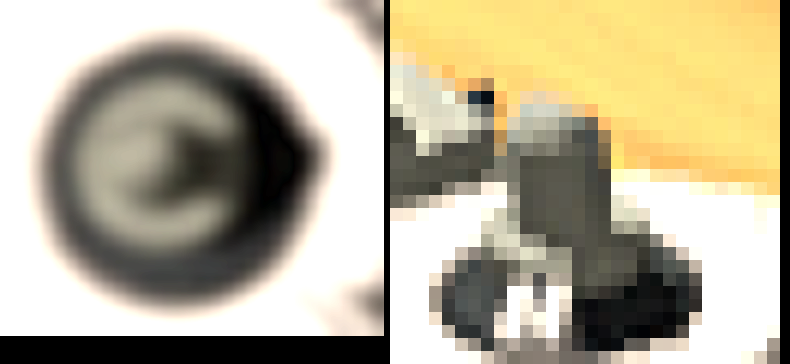

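The ear outer face in the side view (266.8–272.3) gives θ≈0.36. To get the flat's heading, I'll fit a small synthetic render (D-shaped spindle, its shadow, blur) to the top picture.

```bash
cat > flat.py <<'E'
from h import *
import io,contextlib
with contextlib.redirect_stdout(io.StringIO()):
    from fit import s
S=s.x[:3]
k=atz("top",(375.6,224.1),.060); sh=atz("top",(388.8,223.3),0); d=(sh-k)/.060   # light: shift per metre of drop
k2=atz("top",(375.6,224.1),.055)
# shadow of jar/cleaner check: side view knob shadow (side px ~395.., 297)
print("light shift per m drop",d, "heading deg",np.degrees(np.arctan2(d[1],d[0])), "side view shadow", proj("side",sh))
T=cv2.cvtColor(cv2.imread("pics/top0.png"),cv2.COLOR_BGR2GRAY).astype(float)
x0,y0,w,h,k=188,206,34,32,8
def D(r,f,phi,n=80):
    a=np.linspace(-np.pi,np.pi,n); p=np.c_[r*np.cos(a),r*np.sin(a)]; p[:,0]=np.minimum(p[:,0],f); c,s_=np.cos(phi),np.sin(phi); return p@np.array([[c,s_],[-s_,c]])
def at(P,z,ax): return proj("top",np.c_[P+ax,np.full(len(P),z)])
def mask(px):
    m=np.zeros((h*k,w*k),np.uint8); q=cv2.convexHull(np.float32((px-[x0,y0]+.5)*k-.5)); cv2.fillPoly(m,[np.int32(np.round(q*16))],1,shift=4); return m.astype(bool)
def shot(phi,ax,d,sig):
    hole=mask(at(circ(.0225,0)[:,:2],.072,ax)); sho=mask(at(circ(.015,0)[:,:2],.086,ax))
    b,m,t=D(.009,.0035,phi),D(.009,.0035,phi),D(.0058,.0035,phi)
    shad=mask(np.vstack([at(b,.086,ax),at(m+d[:2]*.020,.086,ax),at(t+d[:2]*.024,.086,ax)]))
    body=mask(np.vstack([at(b,.086,ax),at(m,.106,ax),at(t,.110,ax)])); cone=mask(np.vstack([at(m,.106,ax),at(t,.110,ax)])); top=mask(at(t,.110,ax))
    lab=np.zeros((h*k,w*k),int); lab[hole]=1; lab[sho]=2; lab[sho&shad]=3; lab[body]=4; lab[cone]=5; lab[top]=6
    return np.stack([cv2.resize(cv2.GaussianBlur((lab==i).astype(np.float32),(0,0),sig*k),(w,h),interpolation=cv2.INTER_AREA).ravel() for i in range(7)],1)
yy,xx=np.mgrid[y0:y0+h,x0:x0+w]; sel=(np.hypot(xx-202.6,yy-220.9)<7).ravel(); I=T[y0:y0+h,x0:x0+w].ravel()
def err(phi,ax,d,sig):
    A=shot(phi,ax,d,sig)[sel]; c,*_=np.linalg.lstsq(np.vstack([A,np.eye(7)*.15]),np.r_[I[sel],.15*np.array([178,70,120,60,85,105,122])],rcond=None); return np.sqrt(np.mean((A@c-I[sel])**2)),c
from scipy.optimize import minimize
for p in range(-35,31,5):
    f=lambda v:err(np.radians(p),S[:2]+v[:2]/1000,np.array([v[2],v[3],0])/10,v[4])[0]
    o=minimize(f,[0,0,d[0]*10,d[1]*10,1.0],method="Nelder-Mead",options=dict(maxiter=160,initial_simplex=np.array([0,0,d[0]*10,d[1]*10,1.0])+np.vstack([np.zeros(5),np.diag([1.5,1.5,1,1,.3])])))
    print(p,round(o.fun,2),o.x.round(2),err(np.radians(p),S[:2]+o.x[:2]/1000,np.array([o.x[2],o.x[3],0])/10,o.x[4])[1].round())
E
time python3 flat.py
```

```text
light shift per m drop [ 0.17085936 -0.62548011 -1.        ] heading deg -74.72153281683576 side view shadow [[402.25419743 301.8464    ]]Traceback (most recent call last):
  File "flat.py", line 30, in <module>
    o=minimize(f,[0,0,d[0]*10,d[1]*10,1.0],method="Nelder-Mead",options=dict(maxiter=160,initial_simplex=np.array([0,0,d[0]*10,d[1]*10,1.0])+np.vstack([np.zeros(5),np.diag([1.5,1.5,1,1,.3])])))
    res = _minimize_neldermead(fun, x0, args, callback, bounds=bounds,
                               **options)
    fxr = func(xr)
    fx = function(np.copy(x), *(wrapper_args + args))
  File "flat.py", line 29, in <lambda>
    f=lambda v:err(np.radians(p),S[:2]+v[:2]/1000,np.array([v[2],v[3],0])/10,v[4])[0]
               ~~~^^^^^^^^^^^^^^^^^^^^^^^^^^^^^^^^^^^^^^^^^^^^^^^^^^^^^^^^^^^^^^^^
  File "flat.py", line 26, in err
    A=shot(phi,ax,d,sig)[sel]; c,*_=np.linalg.lstsq(np.vstack([A,np.eye(7)*.15]),np.r_[I[sel],.15*np.array([178,70,120,60,85,105,122])],rcond=None); return np.sqrt(np.mean((A@c-I[sel])**2)),c
      ~~~~^^^^^^^^^^^^^^
  File "flat.py", line 21, in shot
    body=mask(np.vstack([at(b,.086,ax),at(m,.106,ax),at(t,.110,ax)])); cone=mask(np.vstack([at(m,.106,ax),at(t,.110,ax)])); top=mask(at(t,.110,ax))
                                       ~~^^^^^^^^^^^
  File "flat.py", line 14, in at
    def at(P,z,ax): return proj("top",np.c_[P+ax,np.full(len(P),z)])
                           ~~~~^^^^^^^^^^^^^^^^^^^^^^^^^^^^^^^^^^^^^
  File "h.py", line 8, in proj
    K,r,t=cam(n); return cv2.projectPoints(np.float64(P).reshape(-1,1,3),r,t,K,None)[0].reshape(-1,2)
          ~~~^^^
  File "h.py", line 5, in cam
    m=bot.camera_model(n); f=240/np.tan(np.radians(m["vertical_fov"])/2)
ValueError: time passes only in moves, steps and waits

real	0m4.820s
user	0m2.766s
sys	0m0.259s
```

```bash
sed -i 's/^def cam(n):/from functools import lru_cache\n@lru_cache\ndef cam(n):/' h.py; time python3 flat.py
```

```text
light shift per m drop [ 0.17085936 -0.62548011 -1.        ] heading deg -74.72153281683576 side view shadow [[402.25419743 301.8464    ]]
-35 4.04 [ 0.2   0.63  0.92 -3.79  1.21] [177.  39. 146.  66.  44. 101. 129.]
-30 3.52 [ 0.1   0.87  0.97 -3.14  1.35] [131.  41. 150.  55.  42. 102. 130.]
-25 3.31 [ 0.11  0.67  1.08 -3.12  1.24] [160.  43. 144.  56.  45. 102. 128.]
-20 3.77 [ 0.1   0.95  1.08 -3.78  1.12] [144.  50. 136.  63.  52. 102. 125.]
-15 3.94 [ 0.13  1.03  1.12 -3.52  1.1 ] [143.  53. 133.  60.  54. 102. 124.]
-10 5.23 [ 0.21  1.16  1.13 -5.31  1.03] [134.  58. 129.  68.  57. 102. 122.]
-5 5.46 [ 0.6   1.16  1.15 -4.89  0.96] [151.  58. 126.  68.  57. 104. 121.]
0 5.52 [ 0.56  0.88  1.14 -4.76  0.86] [166.  57. 124.  68.  59. 100. 121.]
5 5.38 [ 0.45  0.91  1.24 -5.59  0.92] [162.  57. 126.  68.  57. 100. 121.]
10 5.07 [ 0.37  0.93  1.39 -6.04  0.99] [151.  56. 128.  68.  55. 100. 121.]
15 5.12 [ 0.39  0.7   1.69 -6.83  1.04] [138.  55. 130.  68.  53.  99. 121.]
20 5.19 [ 0.17  0.87  1.64 -6.48  1.13] [119.  52. 134.  72.  50. 100. 121.]
25 5.27 [ 0.11  0.59  1.65 -6.44  1.2 ] [109.  52. 138.  74.  47.  98. 120.]
30 5.51 [ 0.11  0.4   1.59 -6.71  1.28] [ 99.  51. 143.  78.  43.  97. 120.]
real	0m46.083s
user	0m44.398s
sys	0m0.071s
```

Side silhouette: full width (about 17.8 mm), right edge about 274.6. With the light heading at −75°, both point to the flat facing about +14° in world. The −25° minimum needs a light that contradicts the shadows. I'll start with the ring.

```bash
cat > go.py <<'E'
import sys,json,numpy as np,os
from scipy.spatial.transform import Rotation as R
# usage: go.py save x y z yaw [x y z yaw ...] -> rows relative to stored commanded pose
C=np.load("cmd.npy") if os.path.exists("cmd.npy") else np.array([.151,.581,.231,2.887])
v=np.array(list(map(float,sys.argv[1:]))).reshape(-1,4)
rot=lambda y:R.from_euler("xyz",[np.pi,0,y]); R0=rot(C[3])
for t in v:
    dp=(R0.inv().apply(t[:3]-C[:3])/.5).round(4); dr=((R0.inv()*rot(t[3])).as_rotvec()/np.pi).round(4)
    print("dp",dp.tolist(),"dr",dr.tolist())
P=C[:3]+R0.apply(dp*.5); np.save("cmd.npy",np.r_[P,C[3]-dr[2]*np.pi]); print("cmd",np.load("cmd.npy"))
E
python3 go.py .554 .1135 .18 4.0; python3 go.py .554 .1135 .075 4.0
A=$(python3 -c "
import numpy as np
for i in range(1,11):
    a=4.0+(3.0596-4.0)*i/10; print(.5835+.045*np.cos(a),.1477+.045*np.sin(a),.075,a)")
python3 go.py $A
```

```text
dp [-1.0155, -0.7019, 0.102] dr [0.0, 0.0, -0.3543]
cmd [0.55399599 0.11348508 0.18       4.00006628]
dp [-0.0, 0.0, 0.21] dr [0.0, -0.0, 0.0]
cmd [0.55399599 0.11348508 0.075      4.00006628]
dp [-0.0008, 0.0085, -0.0] dr [0.0, -0.0, 0.03]
dp [-0.0019, 0.0169, -0.0] dr [0.0, -0.0, 0.0599]
dp [-0.0039, 0.0251, -0.0] dr [0.0, -0.0, 0.0898]
dp [-0.0067, 0.0331, -0.0] dr [0.0, -0.0, 0.1198]
dp [-0.0101, 0.0408, -0.0] dr [-0.0, -0.0, 0.1497]
dp [-0.0143, 0.0482, -0.0] dr [-0.0, -0.0, 0.1796]
dp [-0.0192, 0.0551, -0.0] dr [-0.0, -0.0, 0.2096]
dp [-0.0247, 0.0616, -0.0] dr [0.0, -0.0, 0.2395]
dp [-0.0307, 0.0675, -0.0] dr [0.0, -0.0, 0.2694]
dp [-0.0373, 0.0728, -0.0] dr [0.0, -0.0, 0.2994]
cmd [0.53863632 0.15139106 0.075      3.05947344]
```

>>> {"name": "apply_moves", "arguments": {
  "deltas": [
    {"claw":0.1,"dp":[-0.76,-0.525,0.07],"dr":[0,0,-0.3543]},
    {"claw":0.1,"dp":[-0.76,-0.525,0.07],"dr":[0,0,-0.3543]},
    {"claw":0.1,"dp":[-0.76,-0.525,0.07],"dr":[0,0,-0.3543]},
    {"claw":0.1,"dp":[-0.76,-0.525,0.07],"dr":[0,0,-0.3543]},
    {"claw":0.1,"dp":[-0.76,-0.525,0.07],"dr":[0,0,-0.3543]},
    {"claw":0.1,"dp":[-0.76,-0.525,0.07],"dr":[0,0,-0.3543]},
    {"claw":0.1,"dp":[-0.76,-0.525,0.07],"dr":[0,0,-0.3543]},
    {"claw":0.1,"dp":[-0.76,-0.525,0.07],"dr":[0,0,-0.3543]},
    {"claw":0.1,"dp":[-0.76,-0.525,0.07],"dr":[0,0,-0.3543]},
    {"claw":0.1,"dp":[-0.76,-0.525,0.07],"dr":[0,0,-0.3543]},
    {"claw":0.1,"dp":[-0.76,-0.525,0.07],"dr":[0,0,-0.3543]},
    {"claw":0.1,"dp":[-0.76,-0.525,0.07],"dr":[0,0,-0.3543]}
  ],
  "grip_force": 30
}}

```text
t: 1.1
tool_pos: [0.4537, 0.2288, 0.196]
ee_rot: [-3.142, -0.0, -2.283]
ft_force: [0.3, 0.4, -0.1]
opening: 0.552
grasp_force: 0.0
```

```bash
python3 - <<'E'
import numpy as np
from scipy.spatial.transform import Rotation as R
C=np.array([.151,.581,.231]); r=R.from_euler("xyz",[np.pi,0,2.887])
np.save("cmd.npy",np.r_[C+.5*r.apply([-.76,-.525,.07]),2.887+.3543*np.pi]); print(np.load("cmd.npy"))
E
python3 -c "
from rig import bot;s=bot.sense();print(s['tool_pos'],s['ee_rot'],s['t'])"
python3 go.py .554 .1135 .18 4.0
```

```text
[0.45264012 0.23125797 0.196      4.00006628]
[0.45365609 0.22883162 0.1960082 ] [-3.14155315e+00 -3.71246695e-04 -2.28294182e+00] 1.1
dp [0.0458, -0.3074, 0.032] dr [0.0, -0.0, 0.0]
cmd [0.55400004 0.11346889 0.18       4.00006628]
```

>>> {"name": "apply_moves", "arguments": {
  "deltas": [
    {"claw":0.1,"dp":[0.0458,-0.3074,0.032],"dr":[0,0,0]},
    {"claw":0.1,"dp":[0.0458,-0.3074,0.032],"dr":[0,0,0]},
    {"claw":0.1,"dp":[0.0458,-0.3074,0.032],"dr":[0,0,0]},
    {"claw":0.1,"dp":[0.0458,-0.3074,0.032],"dr":[0,0,0]},
    {"claw":0.1,"dp":[0.0458,-0.3074,0.032],"dr":[0,0,0]},
    {"claw":0.1,"dp":[0.0458,-0.3074,0.032],"dr":[0,0,0]},
    {"claw":0.1,"dp":[0.0458,-0.3074,0.032],"dr":[0,0,0]}
  ]
}}

```text
t: 1.68
tool_pos: [0.5532, 0.1131, 0.1798]
ee_rot: [3.14, -0.001, -2.284]
ft_force: [-0.5, -0.1, 0.5]
opening: 0.547
grasp_force: 0.0
```

>>> {"name": "apply_moves", "arguments": {
  "deltas": [
    {"claw":0.1,"dp":[0,0,0.05],"dr":[0,0,0]},
    {"claw":0.1,"dp":[0,0,0.1],"dr":[0,0,0]},
    {"claw":0.1,"dp":[0,0,0.15],"dr":[0,0,0]},
    {"claw":0.1,"dp":[0,0,0.18],"dr":[0,0,0]},
    {"claw":0.1,"dp":[0,0,0.2],"dr":[0,0,0]},
    {"claw":0.1,"dp":[0,0,0.21],"dr":[0,0,0]},
    {"claw":0.1,"dp":[0,0,0.21],"dr":[0,0,0]}
  ]
}}

```text
t: 2.27
tool_pos: [0.5531, 0.1137, 0.0747]
ee_rot: [3.14, -0.001, -2.282]
ft_force: [0.2, 0.6, 0.1]
opening: 0.552
grasp_force: 0.0
```

>>> {"name": "apply_moves", "arguments": {
  "deltas": [
    {"claw":-0.4,"dp":[0,0,0],"dr":[0,0,0]},
    {"claw":-0.6,"dp":[0,0,0],"dr":[0,0,0]},
    {"claw":-0.8,"dp":[0,0,0],"dr":[0,0,0]},
    {"claw":-1,"dp":[0,0,0],"dr":[0,0,0]},
    {"claw":-1,"dp":[0,0,0],"dr":[0,0,0]},
    {"claw":-1,"dp":[0,0,0],"dr":[0,0,0]}
  ]
}}

```text
t: 2.77
tool_pos: [0.5545, 0.1133, 0.0765]
ee_rot: [-3.141, 0.001, -2.283]
ft_force: [-1.7, 1.5, 6.6]
opening: 0.132
grasp_force: 30.9
```

>>> {"name": "apply_moves", "arguments": {
  "deltas": [
    {"claw":-1,"dp":[-0.0008,0.0085,0],"dr":[0,0,0.03]},
    {"claw":-1,"dp":[-0.0019,0.0169,0],"dr":[0,0,0.0599]},
    {"claw":-1,"dp":[-0.0039,0.0251,0],"dr":[0,0,0.0898]},
    {"claw":-1,"dp":[-0.0067,0.0331,0],"dr":[0,0,0.1198]},
    {"claw":-1,"dp":[-0.0101,0.0408,0],"dr":[0,0,0.1497]},
    {"claw":-1,"dp":[-0.0143,0.0482,0],"dr":[0,0,0.1796]},
    {"claw":-1,"dp":[-0.0192,0.0551,0],"dr":[0,0,0.2096]},
    {"claw":-1,"dp":[-0.0247,0.0616,0],"dr":[0,0,0.2395]},
    {"claw":-1,"dp":[-0.0307,0.0675,0],"dr":[0,0,0.2694]},
    {"claw":-1,"dp":[-0.0373,0.0728,0],"dr":[0,0,0.2994]},
    {"claw":-1,"dp":[-0.0373,0.0728,0],"dr":[0,0,0.2994]},
    {"claw":-1,"dp":[-0.0373,0.0728,0],"dr":[0,0,0.2994]}
  ]
}}

```text
t: 3.77
tool_pos: [0.5386, 0.1512, 0.0765]
ee_rot: [3.141, 0.0, 3.059]
ft_force: [-3.9, 1.1, 8.8]
opening: 0.131
grasp_force: 30.5
```

>>> {"name": "apply_moves", "arguments": {
  "deltas": [
    {"claw":-1,"dp":[0,0,0],"dr":[0,0,0]},
    {"claw":-1,"dp":[0,0,0],"dr":[0,0,0]}
  ]
}}

```text
t: 3.93
tool_pos: [0.5386, 0.1511, 0.0765]
ee_rot: [3.141, 0.0, 3.059]
ft_force: [-3.5, 0.8, 7.6]
opening: 0.134
grasp_force: 30.5
```

>>> {"name": "apply_moves", "arguments": {
  "deltas": [
    {"claw":-0.5,"dp":[0,0,0],"dr":[0,0,0]},
    {"claw":-0.2,"dp":[0,0,0],"dr":[0,0,0]},
    {"claw":0,"dp":[0,0,0],"dr":[0,0,0]},
    {"claw":0,"dp":[0,0,0],"dr":[0,0,0]},
    {"claw":0,"dp":[0,0,-0.05],"dr":[0,0,0]},
    {"claw":0,"dp":[0,0,-0.1],"dr":[0,0,0]},
    {"claw":0,"dp":[0,0,-0.16],"dr":[0,0,0]},
    {"claw":0,"dp":[0,0,-0.21],"dr":[0,0,0]},
    {"claw":0,"dp":[0,0,-0.21],"dr":[0,0,0]}
  ]
}}

```text
t: 4.68
tool_pos: [0.5423, 0.1514, 0.1854]
ee_rot: [3.14, 0.009, 3.059]
ft_force: [1.2, -0.5, -0.4]
opening: 0.498
grasp_force: 0.0
```

```bash
python3 -c "
import numpy as np;np.save('cmd.npy',[.53863632,.15139106,.18,3.05947344])"
python3 go.py .492 -.2250 .18 3.216
python3 go.py .492 -.2250 .007 3.216
```

```text
dp [0.0312, -0.7579, -0.0] dr [0.0, 0.0, -0.0498]
cmd [ 0.49200478 -0.2250023   0.18        3.21592475]
dp [0.0, 0.0, 0.346] dr [-0.0, 0.0, -0.0]
cmd [ 0.49200478 -0.2250023   0.007       3.21592475]
```

>>> {"name": "apply_moves", "arguments": {
  "deltas": [
    {"claw":0.6,"dp":[0.0312,-0.7579,0],"dr":[0,0,-0.0498]},
    {"claw":0.6,"dp":[0.0312,-0.7579,0],"dr":[0,0,-0.0498]},
    {"claw":0.6,"dp":[0.0312,-0.7579,0],"dr":[0,0,-0.0498]},
    {"claw":0.6,"dp":[0.0312,-0.7579,0],"dr":[0,0,-0.0498]},
    {"claw":0.6,"dp":[0.0312,-0.7579,0],"dr":[0,0,-0.0498]},
    {"claw":0.6,"dp":[0.0312,-0.7579,0],"dr":[0,0,-0.0498]},
    {"claw":0.6,"dp":[0.0312,-0.7579,0],"dr":[0,0,-0.0498]},
    {"claw":0.6,"dp":[0.0312,-0.7579,0],"dr":[0,0,-0.0498]},
    {"claw":0.6,"dp":[0.0312,-0.7579,0],"dr":[0,0,-0.0498]},
    {"claw":0.6,"dp":[0.0312,-0.7579,0],"dr":[0,0,-0.0498]},
    {"claw":0.6,"dp":[0.0312,-0.7579,0],"dr":[0,0,-0.0498]},
    {"claw":0.6,"dp":[0.0312,-0.7579,0],"dr":[0,0,-0.0498]}
  ]
}}

```text
t: 5.68
tool_pos: [0.4915, -0.2252, 0.1797]
ee_rot: [3.14, -0.001, -3.069]
ft_force: [-0.8, 0.0, 0.1]
opening: 0.804
grasp_force: 0.0
```

Run:
```python
import io,contextlib
with contextlib.redirect_stdout(io.StringIO()):
    from fit import *
T,D=bot.grab_frame("top"),bot.grab_frame("side"); cv2.imwrite("pics/top1.png",T);cv2.imwrite("pics/side1.png",D)
S=np.array([.5835,.1477,-.082]); y,b,g=(0,200,200),(255,0,0),(0,160,0)
L=[(put(S,box(-.054,-.036,-.006,.006,.096)),y),(put(S,box(-.064,-.054,-.0025,.0025,.058)),b),(put(S,[[0,0,.072],[-.066,0,.072]]),g)]
a=over(T,"top",172,195,60,65,6,L); e=over(D,"side",238,168,66,54,6,L)
a0=over(T,"top",172,195,60,65,4,[]); e0=over(D,"side",238,168,66,54,4,[])
cv=np.zeros((600,800,3),np.uint8); cv[:390,:360]=a; cv[:324,400:796]=e; cv[395:600,:240]=a0[55:260]; cv[360:576,400:664]=e0
cv2.imwrite("pics/ring.png",cv); s_=bot.sense(); print(s_["tool_pos"],s_["ee_rot"],s_["t"])
```

```text
[ 0.49176645 -0.22380665  0.17987063] [ 3.14033302e+00 -9.20139891e-04 -3.06657912e+00] 5.7833
```

View pics/ring.png

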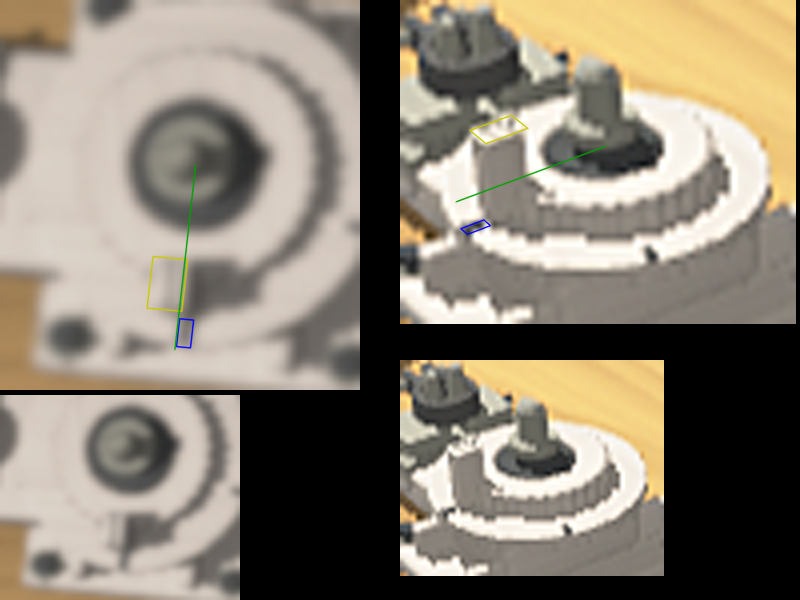

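The ear lies on the predicted box in both views (top crop about (167,284), bar about (184,333)), so the ring is at its mark. Next, the crank.

>>> {"name": "apply_moves", "arguments": {
  "deltas": [
    {"claw":0.6,"dp":[0,0,0.06],"dr":[0,0,0]},
    {"claw":0.6,"dp":[0,0,0.13],"dr":[0,0,0]},
    {"claw":0.6,"dp":[0,0,0.2],"dr":[0,0,0]},
    {"claw":0.6,"dp":[0,0,0.26],"dr":[0,0,0]},
    {"claw":0.6,"dp":[0,0,0.31],"dr":[0,0,0]},
    {"claw":0.6,"dp":[0,0,0.335],"dr":[0,0,0]},
    {"claw":0.6,"dp":[0,0,0.346],"dr":[0,0,0]},
    {"claw":0.6,"dp":[0,0,0.346],"dr":[0,0,0]},
    {"claw":0.6,"dp":[0,0,0.346],"dr":[0,0,0]}
  ]
}}

```text
t: 6.53
tool_pos: [0.4926, -0.2247, 0.0078]
ee_rot: [-3.141, 0.0, -3.066]
ft_force: [0.7, -0.5, 0.2]
opening: 0.801
grasp_force: 0.0
```

>>> {"name": "apply_moves", "arguments": {
  "deltas": [
    {"claw":0.3,"dp":[0,0,0],"dr":[0,0,0]},
    {"claw":0.1,"dp":[0,0,0],"dr":[0,0,0]},
    {"claw":-0.1,"dp":[0,0,0],"dr":[0,0,0]},
    {"claw":-0.3,"dp":[0,0,0],"dr":[0,0,0]},
    {"claw":-0.6,"dp":[0,0,0],"dr":[0,0,0]},
    {"claw":-1,"dp":[0,0,0],"dr":[0,0,0]},
    {"claw":-1,"dp":[0,0,0],"dr":[0,0,0]},
    {"claw":-1,"dp":[0,0,0],"dr":[0,0,0]}
  ],
  "grip_force": 70
}}

```text
t: 7.2
tool_pos: [0.4928, -0.226, 0.0086]
ee_rot: [-3.14, 0.002, -3.068]
ft_force: [-1.8, 1.2, 6.8]
opening: 0.385
grasp_force: 69.5
```

>>> {"name": "apply_moves", "arguments": {
  "deltas": [
    {"claw":-1,"dp":[0,0,-0.04],"dr":[0,0,0]},
    {"claw":-1,"dp":[0,0,-0.1],"dr":[0,0,0]},
    {"claw":-1,"dp":[0,0,-0.17],"dr":[0,0,0]},
    {"claw":-1,"dp":[0,0,-0.24],"dr":[0,0,0]},
    {"claw":-1,"dp":[0,0,-0.3],"dr":[0,0,0]},
    {"claw":-1,"dp":[0,0,-0.346],"dr":[0,0,0]},
    {"claw":-1,"dp":[0,0,-0.346],"dr":[0,0,0]}
  ]
}}

```text
t: 7.78
tool_pos: [0.4946, -0.2271, 0.1853]
ee_rot: [-3.136, 0.007, -3.068]
ft_force: [1.0, -1.1, -3.2]
opening: 0.384
grasp_force: 71.3
```

```bash
python3 -c "
import numpy as np;np.save('cmd.npy',[.49200478,-.2250023,.18,3.21592475])"
python3 go.py .5837 .1479 .16 3.38; python3 go.py .5837 .1479 .122 3.38
```

```text
dp [-0.2383, 0.7301, 0.04] dr [0.0, 0.0, -0.0522]
cmd [0.58371581 0.14788818 0.16       3.37991589]
dp [0.0, 0.0, 0.076] dr [-0.0, 0.0, -0.0]
cmd [0.58371581 0.14788818 0.122      3.37991589]
```

>>> {"name": "apply_moves", "arguments": {
  "deltas": [
    {"claw":-1,"dp":[-0.02,0.06,0],"dr":[0,0,-0.01]},
    {"claw":-1,"dp":[-0.045,0.135,0.02],"dr":[0,0,-0.02]},
    {"claw":-1,"dp":[-0.07,0.21,0.03],"dr":[0,0,-0.03]},
    {"claw":-1,"dp":[-0.095,0.285,0.04],"dr":[0,0,-0.04]},
    {"claw":-1,"dp":[-0.12,0.36,0.04],"dr":[0,0,-0.05]},
    {"claw":-1,"dp":[-0.145,0.435,0.04],"dr":[0,0,-0.0522]},
    {"claw":-1,"dp":[-0.17,0.51,0.04],"dr":[0,0,-0.0522]},
    {"claw":-1,"dp":[-0.195,0.585,0.04],"dr":[0,0,-0.0522]},
    {"claw":-1,"dp":[-0.215,0.65,0.04],"dr":[0,0,-0.0522]},
    {"claw":-1,"dp":[-0.23,0.7,0.04],"dr":[0,0,-0.0522]},
    {"claw":-1,"dp":[-0.2383,0.7301,0.04],"dr":[0,0,-0.0522]},
    {"claw":-1,"dp":[-0.2383,0.7301,0.04],"dr":[0,0,-0.0522]}
  ]
}}

```text
t: 8.78
tool_pos: [0.5833, 0.1504, 0.1585]
ee_rot: [3.14, -0.002, -2.901]
ft_force: [-0.2, -0.9, -4.3]
opening: 0.383
grasp_force: 71.4
```

Run:
```python
import io,contextlib
with contextlib.redirect_stdout(io.StringIO()):
    from fit import *
T,D=bot.grab_frame("top"),bot.grab_frame("side"); cv2.imwrite("pics/top2.png",T);cv2.imwrite("pics/side2.png",D)
st=bot.sense(); p=st["tool_pos"]; yaw=st["ee_rot"][2]+np.pi; print(p,st["ee_rot"],st["t"],st["ft_force"])
C=[p[0],p[1],yaw,p[2]-.0086]; y,b,g,r=(0,255,255),(255,0,0),(0,160,0),(0,0,255)
L=[(put(C,box(-.021,.021,-.017,.017,0)),y),(put(C,box(-.021,.021,-.017,.017,.04)),y),(put(C,box(.021,.104,-.0075,.0075,.038)),b),(put(C,circ(.0135,.06)),r),(put([.5837,.1479,0],circ(.015,.086)),g),(put([.5837,.1479,0],circ(.0058,.110)),r)]
e=over(D,"side",230,130,100,75,8,L); cv2.imwrite("pics/ins.png",e)
```

```text
[0.58266151 0.14711169 0.15877168] [-3.14106832e+00 -2.95563194e-03 -2.90224826e+00] 8.8833 [-0.12355681 -0.43071897 -4.30306184]
```

View pics/ins.png

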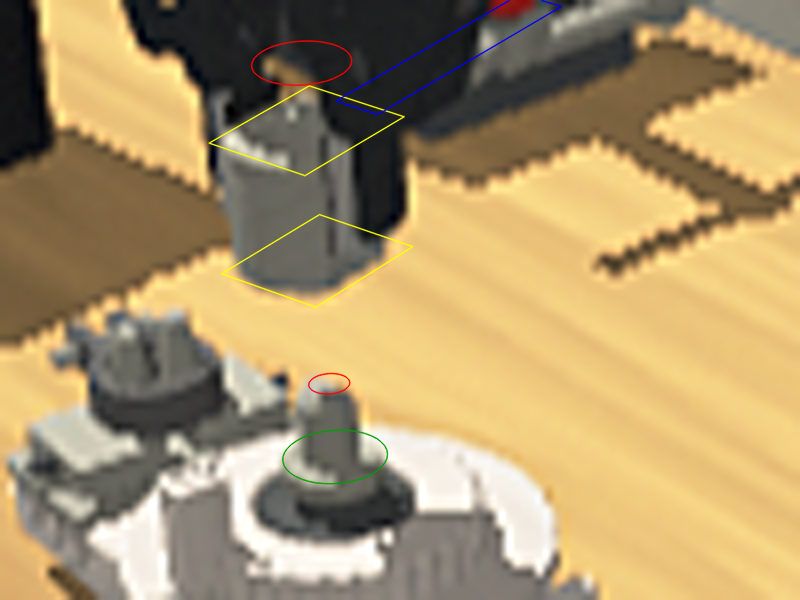

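The hub hangs over the spindle with its centre line within about 1–2 px of it (hub about (310,270), tip (329,384) in the crop). I'll descend gently and read the force.

>>> {"name": "apply_moves", "arguments": {
  "deltas": [
    {"claw":-1,"dp":[0,0,0.02],"dr":[0,0,0]},
    {"claw":-1,"dp":[0,0,0.04],"dr":[0,0,0]},
    {"claw":-1,"dp":[0,0,0.06],"dr":[0,0,0]},
    {"claw":-1,"dp":[0,0,0.072],"dr":[0,0,0]},
    {"claw":-1,"dp":[0,0,0.08],"dr":[0,0,0]},
    {"claw":-1,"dp":[0,0,0.086],"dr":[0,0,0]},
    {"claw":-1,"dp":[0,0,0.09],"dr":[0,0,0]},
    {"claw":-1,"dp":[0,0,0.093],"dr":[0,0,0]},
    {"claw":-1,"dp":[0,0,0.096],"dr":[0,0,0]},
    {"claw":-1,"dp":[0,0,0.096],"dr":[0,0,0]},
    {"claw":-1,"dp":[0,0,0.096],"dr":[0,0,0]}
  ]
}}

```text
t: 9.8
tool_pos: [0.584, 0.1475, 0.1125]
ee_rot: [-3.141, 0.0, -2.903]
ft_force: [-0.3, -0.6, -3.8]
opening: 0.388
grasp_force: 71.6
```

>>> {"name": "apply_moves", "arguments": {
  "deltas": [
    {"claw":-1,"dp":[0,0,0.004],"dr":[0,0,0]},
    {"claw":-1,"dp":[0,0,0.008],"dr":[0,0,0]},
    {"claw":-1,"dp":[0,0,0.012],"dr":[0,0,0]},
    {"claw":-1,"dp":[0,0,0.012],"dr":[0,0,0]},
    {"claw":-1,"dp":[0,0,0.012],"dr":[0,0,0]}
  ]
}}

```text
t: 10.22
tool_pos: [0.5838, 0.1474, 0.1061]
ee_rot: [-3.142, -0.0, -2.903]
ft_force: [-0.5, 0.1, -4.3]
opening: 0.384
grasp_force: 71.6
```

>>> {"name": "apply_moves", "arguments": {
  "deltas": [
    {"claw":-1,"dp":[0,0,0.005],"dr":[0,0,0]},
    {"claw":-1,"dp":[0,0,0.01],"dr":[0,0,0]},
    {"claw":-1,"dp":[0,0,0.015],"dr":[0,0,0]},
    {"claw":-1,"dp":[0,0,0.02],"dr":[0,0,0]},
    {"claw":-1,"dp":[0,0,0.024],"dr":[0,0,0]},
    {"claw":-1,"dp":[0,0,0.024],"dr":[0,0,0]},
    {"claw":-1,"dp":[0,0,0.024],"dr":[0,0,0]}
  ]
}}

```text
t: 10.8
tool_pos: [0.5837, 0.1473, 0.0946]
ee_rot: [-3.141, -0.0, -2.903]
ft_force: [-1.3, -0.1, -0.5]
opening: 0.391
grasp_force: 72.1
```

Contact came at z=0.0946, exactly the home height, so the crank is seated. Now I'll press down.

>>> {"name": "apply_moves", "arguments": {
  "deltas": [
    {"claw":-1,"dp":[0,0,0.004],"dr":[0,0,0]},
    {"claw":-1,"dp":[0,0,0.008],"dr":[0,0,0]},
    {"claw":-1,"dp":[0,0,0.012],"dr":[0,0,0]},
    {"claw":-1,"dp":[0,0,0.016],"dr":[0,0,0]},
    {"claw":-1,"dp":[0,0,0.02],"dr":[0,0,0]},
    {"claw":-1,"dp":[0,0,0.024],"dr":[0,0,0]},
    {"claw":-1,"dp":[0,0,0.024],"dr":[0,0,0]},
    {"claw":-1,"dp":[0,0,0.024],"dr":[0,0,0]}
  ],
  "grip_force": 100
}}

```text
t: 11.47
tool_pos: [0.5842, 0.1474, 0.0882]
ee_rot: [-3.141, 0.002, -2.903]
ft_force: [-15.6, -2.7, 48.7]
opening: 0.379
grasp_force: 109.3
```

>>> {"name": "apply_moves", "arguments": {
  "deltas": [
    {"claw":-1,"dp":[0,0,-0.002],"dr":[0,0,0]},
    {"claw":-1,"dp":[0,0,-0.004],"dr":[0,0,0]},
    {"claw":-1,"dp":[0,0,-0.005],"dr":[0,0,0]},
    {"claw":-1,"dp":[0,0,-0.005],"dr":[0,0,0]},
    {"claw":-1,"dp":[0,0,-0.005],"dr":[0,0,0]},
    {"claw":-1,"dp":[0,0,-0.005],"dr":[0,0,0]}
  ]
}}

```text
t: 11.97
tool_pos: [0.584, 0.1474, 0.0884]
ee_rot: [-3.141, 0.001, -2.903]
ft_force: [-9.8, -2.3, 29.8]
opening: 0.381
grasp_force: 106.2
```

Run:
```python
import io,contextlib
with contextlib.redirect_stdout(io.StringIO()):
    from fit import *
T,D=bot.grab_frame("top"),bot.grab_frame("side"); cv2.imwrite("pics/top3.png",T);cv2.imwrite("pics/side3.png",D)
S=np.array([.5835,.1477,-.082]); y,b=(0,200,200),(255,0,0)
L=[(put(S,box(-.054,-.036,-.006,.006,.096)),y),(put(S,box(-.064,-.054,-.0025,.0025,.058)),b)]
cv2.imwrite("pics/end.png",over(D,"side",230,130,100,75,8,L)); s_=bot.sense(); print(s_["tool_pos"],s_["ft_force"],s_["t"],s_["grasp_force"])
```

```text
[0.5839766  0.14739531 0.08837743] [-10.33759342  -1.42769345  30.31364267] 12.0667 106.18879310233751
```

View pics/end.png

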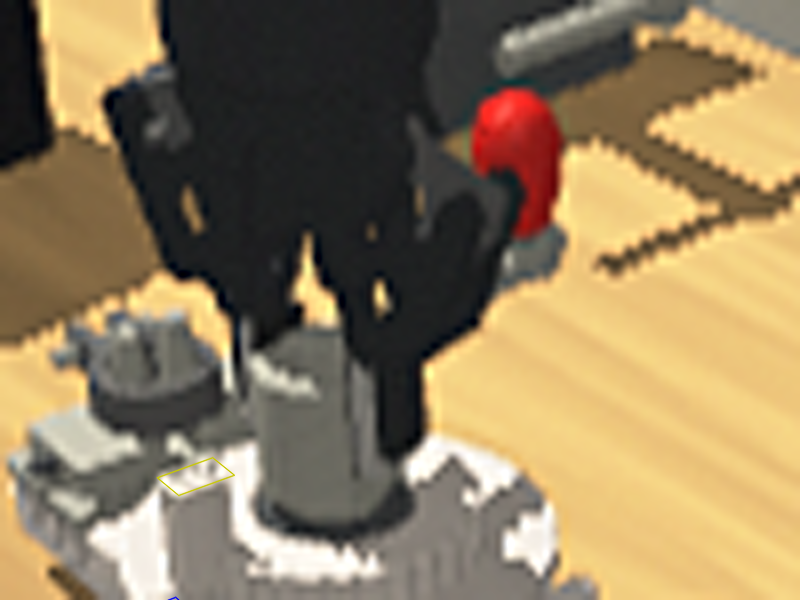

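The crank is seated on the spindle (hub about (320,430) in the crop) and the ear is still on its predicted box (about (197,476)). A 19 N change in push moved it only 0.2 mm, so it is on the bottom stop. Handing in.

```bash
python3 -c "
from rig import bot; print(bot.job_done())"
```

```text
the job is handed in; nothing more can be done
None
```

The job is handed in at about 12 s of the 51 s: the ring was turned to its locked mark first, then the crank was fitted home and pressed to the clutch spring's bottom stop, where the arm is still gripping and holding it with about 30 N.

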